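# Wedge up the scale's cover

### The arm

A 6-joint arm with a two-finger parallel gripper is mounted at the origin on the work surface. World frame = base frame: x ahead of the robot, y to its left, z up, the work surface at z = 0. Lengths are in m, angles in rad, forces in N, time in s.
With the tool pointing down it reaches from about 0.275 to 1 m from the base axis. Payload 8.4 kg.
Tool frame: the origin (TCP) lies at the very end of the fingers, on their centre line; the grasp point (between the pads) lies 19 mm behind it; z points along the fingers, y is the line along which they close (so a half turn about z gives the same grasp; the last joint's range is limited). The gripper opens to 85 mm and grips with 20 to 120 N. Pads are 22 mm wide; open, the fingers measure 114 mm over their backs; the gripper's body (76 mm by 85 mm) begins 54 mm behind the grasp point. The pads swing forward as they close: fully open they stand 13 mm farther back than shut.
Start: joints at [-1.35, 0.353, 1.633, -0, 1.155, -0.002], TCP at [0.138, -0.61, 0.231] pointing down, gripper open.
Joint ranges: [-2.63, 2.63], [-0.92, 2.1], [0.06, 2.66], [-1.3, 4.44], [0, 2.69], [-3.02, 3.02]. Speed limits (rad/s): [2.22, 2.22, 2.79, 3.14, 3.14, 3.14].

### API

Orientations are given as a unit quaternion [w, x, y, z].
In Python, from cell import manip gives the robot as it stands. The module is installed in compiled form; this text tells all that it offers.
- The arm moves only by the tool play_rows, never from a script. Its argument "moves" is a list of rows, each a list of 6 numbers: the shift along the tool's x, y, z scaled (see below), then the turn, a rotation vector about the tool's x, y, z scaled (see below). A call has 1 to 10 rows; each row shifts and turns the commanded pose from where the row before left it, along the tool's axes as they then stand; what a row does not reach is not made up. The controller multiplies each number of a shift by 500 mm and each number of a turn by 1.5 rad. A row lasts 1/8 s, in which the tool goes at most 62.5 mm and 10.7 degrees, less where a joint would pass 70% of its speed; a pose out of reach is approached as far as the arm can. A call with a number of a shift or a turn outside -1 to 1 is refused whole. A call with a gripper value outside its range is refused whole. "gripper" is the closure, from -1 (fully open) to 1 (shut), set as the call begins (left out, the last holds). The fingers move at their own pace and stop on an object; "grip_force" is the grip in N (left out, the last holds). Time passes only in rows, so rows that do not move let the fingers close. It gives the time, the measured TCP pose, the force, the opening and the grip force at its end, in the units of the state.
- manip.get_state(): the state, without advancing time (a new reading comes with each control period).
- manip.snapshot(name): name is "side" or "top"; returns (picture, depth): 384x512x3 uint8, blue, green, red; 384x512 float32, m along the optical axis (not along the pixel's ray), 0 where there is no reading.
- manip.camera_params(name): a dict with "K" (3x3 intrinsics, pixels), "k1" (the pictures are not rectified: a ray, as slopes to the right and down, at radius r is drawn at 1 + k1 r^2 times it, then the intrinsics apply), "rvec" (rotation vector, rad) and "tvec" (3), from world to camera coordinates, as OpenCV has them. Camera axes: x right, y down, z forward; pixel columns grow to the right and rows downward; lengths in m; the calibration is good to about 2 mm. A picture is of the moment at which its call begins. camera_params takes no time and is no camera call.
- manip.close_job(): hands the job in; it is judged then, once.
The state is a dict: "clock": time; "joints": joint angles; "joint_vel": joint speeds; "joint_efforts": joint torques, N m; "eef_pos": TCP position; "eef_rot": TCP orientation; "wrist_force": force on the tool from outside, world axes, zero at the start; "ft_torque": the same for the moment, N m; "width": finger opening in m; "grip_force": force on a finger pad.
Only numpy, scipy, OpenCV 4.12 (cv2) and the standard library are available. Lean on these libraries where they do the work, as an engineer would, in place of code of your own. Each camera call takes 0.05 s, during which the arm holds its last target. There are 200 camera calls.

### The job

The flat electronic scale on the repair bench has to be opened: its white cover is still hooked at the back, but its front edge is free. Take the grey ramp-shaped wedge, lay it flat on the bench and slide it gently, nose first, into the notch in the middle of the scale's front until the cover's front edge has just lifted off, by about half a centimetre and never more than a centimetre. Only the wedge may touch the scale, everything else on the bench stays where it is, and you finish still holding the wedge in the gripper, flat on the bench, with the cover resting on it.

Things in the scene. Friction and masses are not known exactly. Their poses are not given: they have to be found in the camera images.
- scale: black pan of a flat electronic scale, fixed to the bench, 240 mm deep, 280 mm wide, 13.5 mm high. Origin: on the bench at the middle of its front face, in the mouth of the notch; its x axis points into the scale (away from the robot), y along the front to the left, z up. The notch is 54 mm wide, open down to the bench and 120 mm deep (a straight-sided bay along x).
- lip (a point): lowest point of the front edge (rounded, 3 mm radius) of the scale's white cover, mid-front over the notch, at scale x = -3 mm; 14 mm above the bench with the cover down, about 19 to 20 mm when just lifted. The plate (240 x 280 x 8 mm, 0.4 to 0.8 kg, dark display window behind the notch) is hinged at the scale's rear edge, 14 mm up, held down only by its weight
- wedge: loose grey plastic wedge of 80 g, 130 mm long, 30 mm wide. Origin: centre of its underside; x points to its thin nose, z up. Its upper face rises straight from 3 mm above the sole at the nose (x = +65 mm) to 25 mm at x = -35 mm (22 mm rise in 100 mm); behind that, from x = -35 to -65 mm, stands an upright block 30 x 30 mm, 50 mm high, to grip across its width (along y)
- nose (a point): middle of the wedge's nose, on its sole: 65 mm ahead of the wedge's origin along x, at its underside
- grip (a point): point in the wedge's upright block to take hold of: 50 mm behind the wedge's origin, 32 mm above its sole, 115 mm behind the nose
- spacer: bystander: grey plastic plain rectangular block 100 x 30 x 30 mm, not ramped; origin at the centre of its underside
- spool: bystander: reel of solder, 54 mm diameter, 38 mm high; origin at the centre of its underside
- driver: bystander: screwdriver lying on the bench, about 200 mm long; origin at its underside
- jar: bystander: small closed jar, 56 mm diameter, 60 mm high; origin at the centre of its underside
- meter: bystander: black multimeter lying on its back, 160 x 100 mm, 36 mm high, dial to 49 mm; origin at the centre of its underside
- phone: bystander: flat phone lying on its back, 140 x 68 x 9 mm; origin at the centre of its underside
Things that resemble listed ones, but are neither listed nor needed, are in the scene too. Leave any purple or yellow look-alike of the wedge alone.

How it is judged:
By the outcome, as a careful person would: the job done as asked, in the order asked, and still so for the second after the job is handed in, while the arm keeps its last pose, push and grip.
It also fails if it takes over 48 s, if anything falls off the work surface, if the arm or the gripper's body presses on something with over 40 N, if the wrist force passes 120 N, or if a joint passes its speed limit or range.

## Working session

There is one attempt and no reset: what is moved stays moved. The work goes in short steps, Python scripts to look and compute and a tool call to move; the robot and the scene stay as the last step left them, time stands still between calls to the robot, and variables do not carry over. Pictures are saved under pics/ and viewed, at most 10 in all, crops included, and the job is handed in when it is done.

Besides the shell and the picture viewer there is one more tool, called after "Emit:" as name([rows], argument=value, ...), one row to a line, values as JSON. play_rows: Moves the arm, as the interface text tells. Shifts and turns lie within -1 to 1; 1 stands for 500 mm of shift or 1.5 rad of turn. Its arguments: {"type":"object","properties":{"moves":{"type":"array"},"gripper":{"type":"number"},"grip_force":{"type":"number"}},"required":["moves"]}

```bash
mkdir -p pics; cat > h.py <<'E'
import numpy as np, cv2
from cell import manip
def cam(n):
    c=manip.camera_params(n); R=cv2.Rodrigues(np.array(c["rvec"],float))[0]
    return np.array(c["K"],float),float(c["k1"]),R,np.array(c["tvec"],float).ravel()
def cloud(n,depth):
    K,k1,R,t=cam(n); v,u=np.mgrid[:depth.shape[0],:depth.shape[1]]
    p=np.stack([(u-K[0,2])/K[0,0],(v-K[1,2])/K[1,1]],-1).astype(float)
    q=p.copy()
    for _ in range(8): q=p/(1+k1*(q**2).sum(-1,keepdims=True))
    P=np.concatenate([q,np.ones_like(q[...,:1])],-1)*depth[...,None]
    return (P-t)@R
def proj(n,X):
    K,k1,R,t=cam(n); c=np.atleast_2d(X)@R.T+t; s=c[:,:2]/c[:,2:]
    s=s*(1+k1*(s**2).sum(1,keepdims=True)); return s*[K[0,0],K[1,1]]+[K[0,2],K[1,2]]
E
python3 - <<'E'
from h import *
for n in("top","side"):
    p,d=manip.snapshot(n); cv2.imwrite(f"pics/{n}0.png",p); np.save(f"{n}0.npy",d); cv2.imwrite(f"{n}0.png",p)
    print(n,cam(n)[2:],-cam(n)[2].T@cam(n)[3])
print(manip.get_state())
E
```

```text
top (array([[-0.01218149, -0.99959813,  0.02559685],
       [-0.99095314,  0.00864659, -0.13392947],
       [ 0.13365432, -0.02699674, -0.99066023]]), array([0.00470136, 0.51042361, 1.32487408])) [0.32878801 0.03605333 1.38074048]
side (array([[-0.85887033, -0.5117675 , -0.02087513],
       [-0.30211952,  0.53909896, -0.78619088],
       [ 0.41360071, -0.66892924, -0.61763106]]), array([0.43182849, 0.17919989, 1.41908243])) [-0.16190904  1.07365504  1.02636919]
{'clock': 0.1, 'joints': array([-1.35034926e+00,  3.53581049e-01,  1.63405847e+00, -1.50037320e-06,
        1.15519766e+00, -2.40398043e-03]), 'joint_vel': array([ 0.00017358, -0.00128985, -0.00047049,  0.0001715 , -0.00130937,
       -0.00205812]), 'joint_efforts': array([ 1.67157680e-06, -6.06355906e+01, -3.42820609e+01, -2.47331866e-05,
        3.95932206e-03, -5.28239298e-06]), 'eef_pos': array([ 0.13803587, -0.60912952,  0.23063596]), 'eef_rot': array([-6.18490854e-04,  9.93798371e-01,  1.11195374e-01, -6.83874844e-05]), 'wrist_force': array([ 0.37797454, -0.95830259, -0.48256649]), 'ft_torque': array([-0.01933738, -0.0413434 ,  0.00894433]), 'grip_force': 0.0, 'width': 0.08546318345578115}
```

View pics/top0.png

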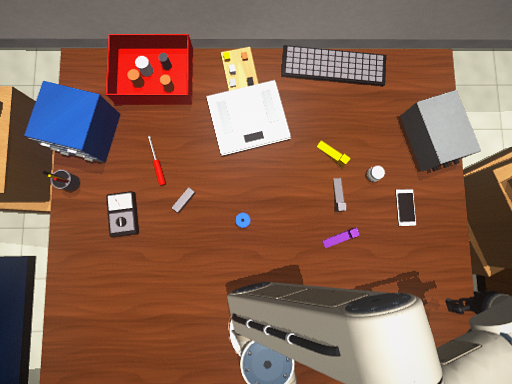

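View pics/side0.png

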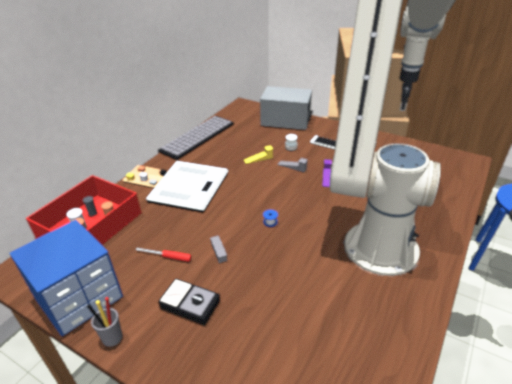

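Wedge candidates in the top view:
- grey with an upright block at (340,195), which I take as the wedge
- plain grey at (183,200), the spacer
- yellow at (333,152) and purple at (341,238), the look-alikes

In the side view the wedge is at (293,164). Next is one close crop and the measurements.

```bash
python3 - <<'E'
from h import *
t=cv2.imread("top0.png"); s=cv2.imread("side0.png")
a=cv2.resize(t[170:220,305:375],(560,400),interpolation=cv2.INTER_NEAREST)[:, :400]
a=cv2.resize(t[165:220,315:370],(390,390),interpolation=cv2.INTER_CUBIC)
b=cv2.resize(s[140:190,265:315],(390,390),interpolation=cv2.INTER_CUBIC)
cv2.imwrite("pics/crop1.png",np.hstack([a,b]))
W=cloud("top",np.load("top0.npy"))
print("bench z",np.median(W[250:260,150:200,2]))
sub=W[170:220,325:355]; m=sub[...,2]>0.012
for y,x in np.argwhere(sub[...,2]>0.006)[::6]: print(y+170,x+325,np.round(sub[y,x]*1000).astype(int))
# scale white
hsv=cv2.cvtColor(t,cv2.COLOR_BGR2HSV); w=((hsv[...,1]<40)&(hsv[...,2]>170)).astype(np.uint8); w[:, :195]=0;w[:,300:]=0;w[:75]=0;w[165:]=0
c=max(cv2.findContours(w,0,2)[0],key=cv2.contourArea); r=cv2.minAreaRect(c); print(r)
P=W[w>0]; P=P[abs(P[:,2]-.022)<.012]; print("n",len(P),P.mean(0)); r=cv2.minAreaRect((P[:,:2]*1000).astype(np.float32)); print(r,cv2.boxPoints(r))
E
```

```text
bench z -0.0003118900121824695
170 327 [ 592 -256    6]
179 333 [ 556 -278    7]
181 337 [ 548 -294    7]
183 336 [ 540 -289    8]
184 337 [ 535 -292   13]
185 338 [ 531 -296   11]
186 336 [ 527 -287   13]
187 335 [ 524 -284   10]
187 341 [ 523 -306   16]
188 339 [ 520 -300    9]
189 338 [ 516 -295   11]
190 336 [ 512 -287   14]
191 335 [ 508 -283   12]
191 341 [ 507 -305   17]
192 338 [ 504 -294   15]
193 334 [ 501 -280    7]
193 340 [ 500 -301   17]
194 338 [ 496 -294   14]
195 336 [ 492 -284   20]
195 342 [ 492 -308   17]
196 340 [ 487 -299   23]
197 338 [ 484 -292   20]
198 336 [ 480 -283   22]
198 342 [ 480 -307   20]
199 339 [ 476 -294   24]
199 354 [ 477 -356    8]
200 340 [ 472 -299   22]
201 335 [ 469 -281   14]
201 341 [ 468 -302   21]
202 338 [ 464 -290   23]
203 331 [ 329   36 1381]
203 340 [ 458 -291   48]
204 335 [ 458 -280   15]
204 341 [ 454 -295   51]
205 336 [ 453 -281   26]
205 342 [ 451 -298   49]
206 337 [ 448 -282   40]
206 343 [ 447 -304   42]
207 339 [ 443 -288   46]
207 345 [ 443 -309   49]
208 340 [ 440 -292   44]
209 336 [ 438 -282   20]
209 342 [ 436 -298   48]
210 337 [ 433 -282   38]
210 343 [ 432 -301   50]
211 339 [ 431 -294   17]
((248.2646942138672, 117.05882263183594), (60.87644577026367, 71.79054260253906), 75.96376037597656)
n 4209 [0.8035236  0.05050442 0.02217248]
((822.6289672851562, 53.43168640136719), (290.5373229980469, 279.0145568847656), 13.792474746704102) [[ 648.2897    154.28345 ]
 [ 714.80835  -116.68588 ]
 [ 996.96826   -47.420074]
 [ 930.4496    223.54926 ]]
```

View pics/crop1.png

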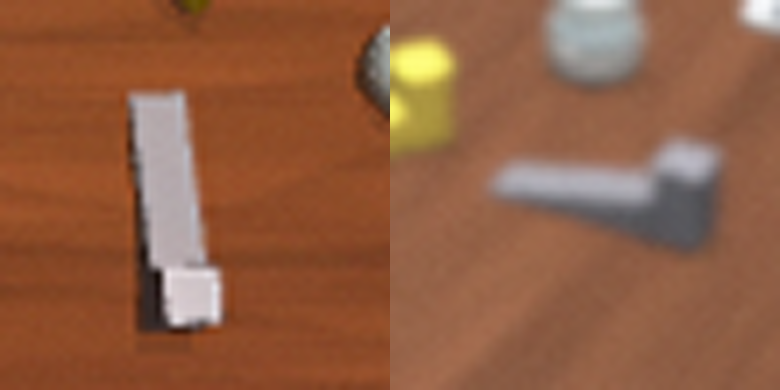

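The crop shows the ramp rising to an upright block, so the grey object at (340,195) is the wedge. Its nose is at about (337,178), pointing away from the robot, and the block top is at about (342,206). Next I fit the wedge and scale poses.

```bash
cat > fit.py <<'E'
from h import *
from scipy.optimize import least_squares
def ray(n,uv,z):
    K,k1,R,t=cam(n); p=(np.atleast_2d(uv)-[K[0,2],K[1,2]])/[K[0,0],K[1,1]]; q=p.copy()
    for _ in range(8): q=p/(1+k1*(q**2).sum(1,keepdims=True))
    d=np.c_[q,np.ones(len(q))]@R; C=-R.T@t; return C+d*((z-C[2])/d[:,2])[:,None]
def scale(n,img,z=0.022):
    hsv=cv2.cvtColor(img,cv2.COLOR_BGR2HSV); w=((hsv[...,1]<60)&(hsv[...,2]>150)).astype(np.uint8)
    u,v=proj(n,[[.80,.05,.022]])[0].astype(int); b=60
    q=np.zeros_like(w); q[v-b:v+b,u-b:u+b]=w[v-b:v+b,u-b:u+b]; q=cv2.morphologyEx(q,cv2.MORPH_OPEN,np.ones((5,5),np.uint8))
    c=max(cv2.findContours(q,0,1)[0],key=cv2.contourArea)[:,0].astype(float)
    P=ray(n,c,z)[:,:2]
    def f(p):
        e=(P-p[:2])@np.array([[np.cos(p[2]),-np.sin(p[2])],[np.sin(p[2]),np.cos(p[2])]])
        d=abs(e)-np.array([.12,.14]); return np.where((d>0).all(1),np.hypot(*d.T),d.max(1))
    s=least_squares(f,[.8,.05,.24],loss="soft_l1",f_scale=.003)
    c,a=s.x[:2],s.x[2]; x=np.array([np.cos(a),np.sin(a)])
    return c-x*.117, a, np.sqrt(np.mean(s.fun**2)), np.std(f(s.x))
if __name__=="__main__":
    for n in("top","side"): print(n,"scale origin,yaw",scale(n,cv2.imread(n+"0.png")))
    def unc(l,o,k): return (np.array(l)+.5)/k-.5+np.array(o)
    tp=unc([(130,93),(184,93),(162,268),(218,266),(221,322),(167,328)],(315,165),390/55)
    sp=unc([(657,157),(722,152)],(265-390/7.8,140),7.8)
    M=np.array([[65,15,3],[65,-15,3],[-35,15,50],[-35,-15,50],[-65,-15,50],[-65,15,50]])/1000
    def X(p): c,s=np.cos(p[2]),np.sin(p[2]); return M@np.array([[c,s,0],[-s,c,0],[0,0,1]])+[p[0],p[1],0]
    r=least_squares(lambda p:(proj("top",X(p))-tp).ravel(),[.5,-.29,.05]); print("wedge",r.x,np.round(r.fun,1))
    c,s=np.cos(r.x[2]),np.sin(r.x[2]); print("grip",r.x[0]-.05*c,r.x[1]-.05*s)
    print("side px of block top/nose by fit", np.round(proj("side",X(r.x)),1).tolist())
E
python3 fit.py
```

```text
top scale origin,yaw (array([0.68828102, 0.01986837]), np.float64(0.2408994536764295), np.float64(0.0019330365984765294), np.float64(0.0019296671288965262))
side scale origin,yaw (array([0.6888077 , 0.02404072]), np.float64(0.24785159893854997), np.float64(0.014218977729084753), np.float64(0.011567737908490312))
wedge [ 0.49586333 -0.2954781   0.02626396] [-0.   0.3  0.   0.  -0.  -0.   0.1 -0.   0.2  0.1 -0.2 -0.4]
grip 0.44588057526000946 -0.29679114619529395
side px of block top/nose by fit [[276.8, 163.5], [279.8, 160.2], [297.6, 160.4], [300.5, 157.0], [306.8, 158.7], [304.0, 162.1]]
```

Emit:
play_rows([
  [0.0923, -0.0591, 0, 0, 0, 0],
  [0.0923, -0.0591, 0, 0, 0, 0],
  [0.0923, -0.0591, 0, 0, 0, 0],
  [0.0923, -0.0591, 0, 0, 0, 0],
  [0.0923, -0.0591, 0, 0, 0, 0],
  [0.0923, -0.0591, 0, 0, 0, 0],
  [0.0923, -0.0591, 0, 0, 0, 0],
  [0.0923, -0.0591, 0, 0, 0, 0],
  [0, 0, 0, 0, 0, 0.0655],
  [0, 0, 0, 0, 0, 0.0655],
], gripper=-1)

```text
clock: 1.35
eef_pos: [0.4463, -0.2964, 0.2309]
eef_rot: [-0.0, 1.0, 0.013, -0.0]
wrist_force: [-1.3, -0.3, -0.3]
width: 0.0853
grip_force: 0.0
```

```bash
cat > st.py <<'E'
import sys
from h import *
from scipy.spatial.transform import Rotation as Ro
def rel(tx,ty,tz,yaw):
    s=manip.get_state(); R=Ro.from_quat(np.roll(s["eef_rot"],-1)); p=s["eef_pos"]
    T=Ro.from_matrix(np.array([[np.cos(yaw),np.sin(yaw),0],[np.sin(yaw),-np.cos(yaw),0],[0,0,-1]]))
    print("t",s["clock"],"p",np.round(p,4),"F",np.round(s["wrist_force"],2),"w",s["width"],"g",s["grip_force"])
    print("units shift",np.round(R.inv().apply(np.array([tx,ty,tz])-p)/.5,4),"turn",np.round((R.inv()*T).as_rotvec()/1.5,4))
if __name__=="__main__": rel(*map(float,sys.argv[1:]))
E
python3 st.py .4459 -.2968 .013 .0263
```

```text
t 1.35 p [ 0.4463 -0.2964  0.2309] F [-1.3  -0.26 -0.31] w 0.08532499040046196 g 0.0
units shift [-0.0005  0.0009  0.4358] turn [-0.0003  0.0005 -0.0008]
```

Emit:
play_rows([
  [0, 0, 0.08, 0, 0, 0],
  [0, 0, 0.08, 0, 0, 0],
  [0, 0, 0.08, 0, 0, 0],
  [0, 0, 0.08, 0, 0, 0],
  [0, 0, 0.06, 0, 0, 0],
  [0, 0, 0.0358, 0, 0, 0],
  [0, 0, 0.02, 0, 0, 0],
  [0, 0, 0, 0, 0, 0],
])

```text
clock: 2.35
eef_pos: [0.446, -0.2974, 0.0133]
eef_rot: [-0.0, 1.0, 0.013, -0.0]
wrist_force: [0.4, -0.2, 1.2]
width: 0.0851
grip_force: 0.0
```

Emit:
play_rows([
  [0, 0, 0, 0, 0, 0],
  [0, 0, 0, 0, 0, 0],
  [0, 0, 0, 0, 0, 0],
  [0, 0, 0, 0, 0, 0],
  [0, 0, 0, 0, 0, 0],
  [0, 0, 0, 0, 0, 0],
  [0, 0, 0, 0, 0, 0],
  [0, 0, 0, 0, 0, 0],
], gripper=1, grip_force=50)

```text
clock: 3.35
eef_pos: [0.4463, -0.2977, 0.0141]
eef_rot: [0.0, 1.0, 0.013, 0.0]
wrist_force: [-1.6, 0.0, 7.2]
width: 0.0296
grip_force: 49.9
```

```bash
python3 st.py .4459 -.2968 .013 .0263
```

```text
t 3.35 p [ 0.4463 -0.2977  0.0141] F [-1.58  0.03  7.16] w 0.029615014081768993 g 49.938247203826904
units shift [-0.0008 -0.0018  0.0021] turn [ 0.0004 -0.0005 -0.    ]
```

Emit:
play_rows([
  [0, 0, -0.05, 0, 0, 0],
  [0, 0, -0.09, 0, 0, 0],
  [0, 0, 0, 0, 0, 0],
])

```text
clock: 3.72
eef_pos: [0.4479, -0.2987, 0.0863]
eef_rot: [0.002, 1.0, 0.013, 0.002]
wrist_force: [0.0, 0.1, -1.0]
width: 0.0292
grip_force: 49.4
```

Emit:
play_rows([
  [0.0268, -0.0791, 0, 0, 0, 0],
  [0.0268, -0.0791, 0, 0, 0, 0],
  [0.0268, -0.0791, 0, 0, 0, 0],
  [0.0268, -0.0791, 0, 0, 0, 0],
  [0.0268, -0.0791, 0, 0, 0, 0],
  [0.0268, -0.0791, 0, 0, 0, 0],
  [0.0268, -0.0791, 0, 0, 0, 0],
  [0, 0, 0, 0, 0, -0.0716],
  [0, 0, 0, 0, 0, -0.0716],
  [0, 0, 0, 0, 0, 0],
])

```text
clock: 4.97
eef_pos: [0.5318, -0.018, 0.0825]
eef_rot: [-0.0, 0.993, 0.12, -0.001]
wrist_force: [0.5, 0.5, -0.4]
width: 0.0297
grip_force: 49.7
```

```bash
python3 st.py .5329 -.0183 .014 .241; python3 - <<'E'
from fit import *
t,d=manip.snapshot("top"); s,_=manip.snapshot("side"); np.save("top1.npy",d)
print(scale("top",t))
u,v=proj("top",[[.64,.02,.05]])[0].astype(int); a=cv2.resize(t[v-40:v+40,u-40:u+40],(390,390),interpolation=cv2.INTER_CUBIC)
print(u,v)
u,v=proj("side",[[.64,.02,.05]])[0].astype(int); b=cv2.resize(s[v-40:v+40,u-40:u+40],(390,390),interpolation=cv2.INTER_CUBIC)
print(u,v); cv2.imwrite("pics/crop2.png",np.hstack([a,b]))
E
```

```text
t 4.975 p [ 0.5318 -0.018   0.0825] F [ 0.5   0.46 -0.44] w 0.029743971744650783 g 49.72116529941559
units shift [0.0022 0.0011 0.1371] turn [-0.0002  0.0008 -0.0002]
(array([0.6690537 , 0.02554056]), np.float64(0.16655309152466352), np.float64(0.04385666266592846), np.float64(0.03788170978995371))
255 155
223 184
```

View pics/crop2.png

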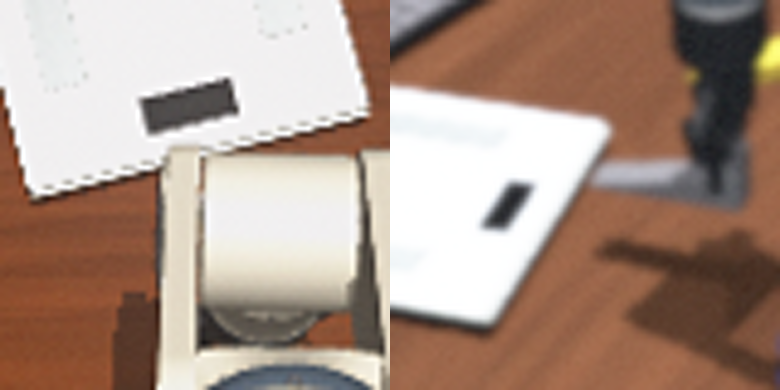

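The wedge is held, with its nose pointing at the notch in the side crop at about (600,175). Lowering it to the bench.

Emit:
play_rows([
  [0.002, 0.001, 0.05, 0, 0, 0],
  [0, 0, 0.05, 0, 0, 0],
  [0, 0, 0.02, 0, 0, 0],
  [0, 0, 0.006, 0, 0, 0],
  [0, 0, 0.006, 0, 0, 0],
  [0, 0, 0.004, 0, 0, 0],
  [0, 0, 0, 0, 0, 0],
  [0, 0, 0, 0, 0, 0],
])

```text
clock: 6.08
eef_pos: [0.5337, -0.0185, 0.0157]
eef_rot: [0.0, 0.993, 0.12, 0.0]
wrist_force: [-0.2, 0.4, -1.5]
width: 0.0294
grip_force: 49.7
```

```bash
python3 st.py .5329 -.0183 .014 .241; python3 - <<'E'
from fit import *
s,d=manip.snapshot("side"); cv2.imwrite("side2.png",s)
u,v=proj("side",[[.64,.02,.02]])[0].astype(int); print(u,v); cv2.imwrite("pics/crop3.png",cv2.resize(s[v-30:v+30,u-40:u+40],(800,600),interpolation=cv2.INTER_CUBIC))
a=.241;O=np.array([.6883,.0199]);x=np.array([np.cos(a),np.sin(a)]);y=np.array([-x[1],x[0]])
for q,z in((-45,3),(-45,0),(-145,25),(-145,50),(-175,50),(-175,0)):
    for w in(15,-15): print(q,w,z,np.round((proj("side",[[*(O+x*q/1e3+y*w/1e3),z/1e3]])[0]-[u-40,v-30])*10))
E
```

```text
t 6.075 p [ 0.5337 -0.0185  0.0157] F [-0.17  0.36 -1.49] w 0.029359532415707976 g 49.71429526805878
units shift [-0.0015 -0.0007  0.0033] turn [ 0.0001 -0.0003  0.    ]
224 190
-45 15 3 [399. 344.]
-45 -15 3 [424. 300.]
-45 15 0 [399. 349.]
-45 -15 0 [425. 306.]
-145 15 25 [630. 341.]
-145 -15 25 [653. 297.]
-145 15 50 [628. 291.]
-145 -15 50 [651. 247.]
-175 15 50 [701. 304.]
-175 -15 50 [723. 259.]
-175 15 0 [704. 403.]
-175 -15 0 [726. 358.]
```

View pics/crop3.png

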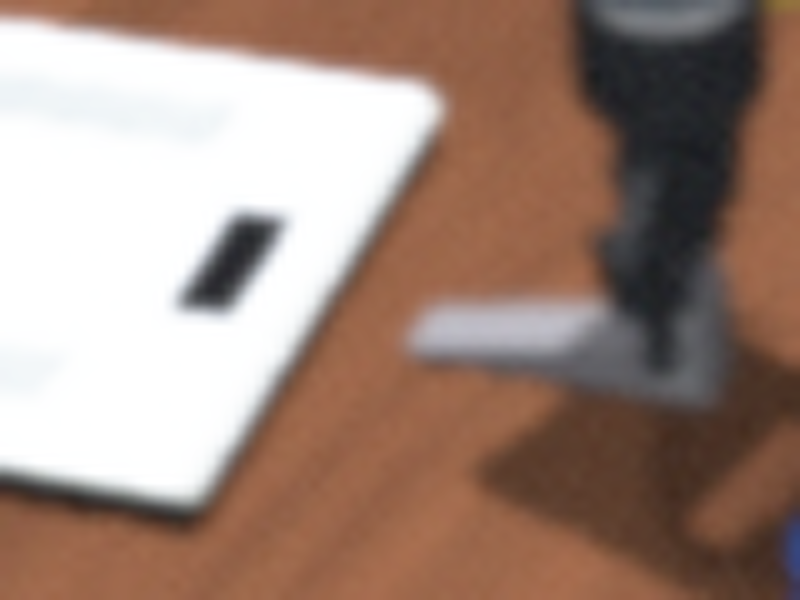

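The wedge sits where predicted: the nose is at crop (410,350) against a predicted (399,349). It isn't bearing on the bench yet, so I lower it further in small steps.

Emit:
play_rows([
  [0, 0, 0.002, 0, 0, 0],
  [0, 0, 0, 0, 0, 0],
])

```text
clock: 6.38
eef_pos: [0.5335, -0.0184, 0.0144]
eef_rot: [-0.0, 0.993, 0.12, -0.0]
wrist_force: [0.6, -0.6, -1.1]
width: 0.0289
grip_force: 49.7
```

Emit:
play_rows([
  [0, 0, 0.002, 0, 0, 0],
  [0, 0, 0, 0, 0, 0],
])

```text
clock: 6.62
eef_pos: [0.5335, -0.0184, 0.014]
eef_rot: [-0.0, 0.993, 0.12, 0.0]
wrist_force: [-3.0, 0.2, 10.0]
width: 0.0294
grip_force: 51.0
```

Emit:
play_rows([
  [0.01, 0, 0, 0, 0, 0],
  [0.016, 0, 0, 0, 0, 0],
  [0.016, 0, 0, 0, 0, 0],
  [0.016, 0, 0, 0, 0, 0],
  [0.016, 0, 0, 0, 0, 0],
  [0.016, 0, 0, 0, 0, 0],
  [0.016, 0, 0, 0, 0, 0],
  [0.016, 0, 0, 0, 0, 0],
  [0.016, 0, 0, 0, 0, 0],
  [0.01, 0, 0, 0, 0, 0],
])

```text
clock: 7.88
eef_pos: [0.6045, -0.001, 0.0141]
eef_rot: [0.0, 0.993, 0.12, -0.001]
wrist_force: [-9.0, -2.1, 15.6]
width: 0.029
grip_force: 51.6
```

```bash
cat > pos.py <<'E'
from h import *
s=manip.get_state(); a=.241; v=s["eef_pos"][:2]-[.6883,.0199]
print(s["clock"],"tcp scale x,y mm",(v[0]*np.cos(a)+v[1]*np.sin(a))*1e3,(-v[0]*np.sin(a)+v[1]*np.cos(a))*1e3,"z",s["eef_pos"][2],"F",s["wrist_force"].round(2),"T",s["ft_torque"].round(3))
f=s["wrist_force"]; print("Fx scale",f[0]*np.cos(a)+f[1]*np.sin(a))
E
python3 pos.py
```

```text
7.875 tcp scale x,y mm -86.41449324496102 -0.30061430367435416 z 0.014062391286618122 F [-8.99 -2.09 15.58] T [-0.358  1.091 -0.02 ]
Fx scale -9.2239434158051
```

Emit:
play_rows([
  [0, 0, -0.0012, 0, 0, 0],
  [0.006, 0, 0, 0, 0, 0],
  [0.006, 0, 0, 0, 0, 0],
  [0, 0, 0, 0, 0, 0],
])

```text
clock: 8.38
eef_pos: [0.6116, 0.0007, 0.0141]
eef_rot: [-0.0, 0.993, 0.12, 0.0]
wrist_force: [-1.0, -0.5, 3.0]
width: 0.0294
grip_force: 50.2
```

```bash
python3 pos.py
```

```text
8.375 tcp scale x,y mm -79.09449201263618 -0.2955028450504285 z 0.014064357506433006 F [-1.02 -0.48  3.  ] T [0.022 0.143 0.015]
Fx scale -1.1095076663474668
```

Emit:
play_rows([
  [0.004, 0, 0, 0, 0, 0],
  [0.004, 0, 0, 0, 0, 0],
  [0.004, 0, 0, 0, 0, 0],
  [0, 0, 0, 0, 0, 0],
])

```text
clock: 8.88
eef_pos: [0.617, 0.0021, 0.0141]
eef_rot: [0.0, 0.993, 0.12, -0.0]
wrist_force: [-2.8, 0.3, 6.0]
width: 0.0295
grip_force: 50.4
```

Emit:
play_rows([
  [0.004, 0, 0, 0, 0, 0],
  [0, 0, 0, 0, 0, 0],
])

```text
clock: 9.12
eef_pos: [0.6188, 0.0025, 0.0141]
eef_rot: [0.0, 0.993, 0.12, -0.0]
wrist_force: [-3.0, -0.7, 5.9]
width: 0.0294
grip_force: 50.4
```

Emit:
play_rows([
  [0.004, 0, 0, 0, 0, 0],
  [0, 0, 0, 0, 0, 0],
])

```text
clock: 9.38
eef_pos: [0.6208, 0.003, 0.0141]
eef_rot: [0.0, 0.993, 0.12, -0.0]
wrist_force: [-3.8, -0.7, 6.6]
width: 0.0297
grip_force: 50.4
```

Emit:
play_rows([
  [0.004, 0, 0, 0, 0, 0],
  [0, 0, 0, 0, 0, 0],
])

```text
clock: 9.62
eef_pos: [0.6228, 0.0035, 0.0141]
eef_rot: [0.0, 0.993, 0.12, -0.0]
wrist_force: [-3.3, -0.6, 5.7]
width: 0.0294
grip_force: 50.5
```

Emit:
play_rows([
  [0.004, 0, 0, 0, 0, 0],
  [0, 0, 0, 0, 0, 0],
])

```text
clock: 9.88
eef_pos: [0.6231, 0.0036, 0.0141]
eef_rot: [0.0, 0.993, 0.12, -0.002]
wrist_force: [-9.8, -3.1, 11.7]
width: 0.0294
grip_force: 51.2
```

```bash
python3 pos.py
```

```text
9.875 tcp scale x,y mm -67.20642978294514 -0.24995750491471103 z 0.014066004843214214 F [-9.8  -3.07 11.69] T [-0.401  1.026 -0.004]
Fx scale -10.254160220280536
```

Contact came at TCP scale x ≈ -67 mm, as predicted, so about 25 mm of travel remains.

Emit:
play_rows([
  [0.003, 0, 0, 0, 0, 0],
  [0.003, 0, 0, 0, 0, 0],
  [0, 0, 0, 0, 0, 0],
])

```text
clock: 10.25
eef_pos: [0.6249, 0.0042, 0.0141]
eef_rot: [-0.0, 0.993, 0.12, -0.003]
wrist_force: [-13.9, -4.1, 14.8]
width: 0.0295
grip_force: 51.8
```

Emit:
play_rows([
  [0.003, 0, 0, 0, 0, 0],
  [0.003, 0, 0, 0, 0, 0],
  [0, 0, 0, 0, 0, 0],
])

```text
clock: 10.62
eef_pos: [0.6278, 0.0049, 0.0141]
eef_rot: [-0.0, 0.993, 0.12, -0.003]
wrist_force: [-14.2, -3.3, 15.7]
width: 0.029
grip_force: 51.7
```

```bash
python3 pos.py
```

```text
10.625 tcp scale x,y mm -62.32001863825071 -0.08774017279427476 z 0.014058691783307965 F [-14.17  -3.31  15.72] T [-0.518  1.533  0.017]
Fx scale -14.556032938122783
```

Emit:
play_rows([
  [0.003, 0, -0.0006, 0, 0, 0],
  [0.003, 0, 0, 0, 0, 0],
  [0.003, 0, 0, 0, 0, 0],
  [0, 0, 0, 0, 0, 0],
])

```text
clock: 11.12
eef_pos: [0.6325, 0.0061, 0.0141]
eef_rot: [-0.0, 0.993, 0.12, -0.002]
wrist_force: [-11.7, -2.1, 11.8]
width: 0.0294
grip_force: 51.2
```

Emit:
play_rows([
  [0.003, 0, 0, 0, 0, 0],
  [0.003, 0, 0, 0, 0, 0],
  [0.003, 0, 0, 0, 0, 0],
  [0, 0, 0, 0, 0, 0],
])

```text
clock: 11.62
eef_pos: [0.6369, 0.0072, 0.0141]
eef_rot: [-0.0, 0.993, 0.12, -0.002]
wrist_force: [-11.2, -2.8, 10.8]
width: 0.0294
grip_force: 51.2
```

```bash
python3 pos.py
```

```text
11.625 tcp scale x,y mm -52.907527806345705 -0.04158636370066478 z 0.014079812253822096 F [-11.22  -2.79  10.77] T [-0.389  1.158 -0.039]
Fx scale -11.557994920699233
```

Emit:
play_rows([
  [0.003, 0, 0, 0, 0, 0],
  [0.003, 0, 0, 0, 0, 0],
  [0.003, 0, 0, 0, 0, 0],
  [0.003, 0, 0, 0, 0, 0],
  [0.003, 0, 0, 0, 0, 0],
  [0.003, 0, 0, 0, 0, 0],
  [0, 0, 0, 0, 0, 0],
])

```text
clock: 12.5
eef_pos: [0.6457, 0.0094, 0.0141]
eef_rot: [-0.0, 0.993, 0.12, -0.002]
wrist_force: [-11.1, -2.0, 11.2]
width: 0.0291
grip_force: 51.1
```

```bash
python3 pos.py; python3 - <<'E'
from fit import *
a=.241;O=np.array([.6883,.0199]);x=np.array([np.cos(a),np.sin(a)]);y=np.array([-x[1],x[0]])
def prof(d):
    W=cloud("side",d); v=W[...,:2]-O; X=v@x; Y=v@y
    return [round(float(np.median(W[...,2][(abs(X-c)<.012)&(abs(Y-.06)<.06)&(W[...,2]>.01)&(W[...,2]<.05)])*1e3),2) for c in(.02,.06,.1,.14,.18,.22)]
s,d=manip.snapshot("side")
print(prof(np.load("side0.npy")),prof(d))
u,v=proj("side",[[.66,.02,.02]])[0].astype(int); cv2.imwrite("pics/crop4.png",cv2.resize(s[v-30:v+30,u-40:u+40],(800,600),interpolation=cv2.INTER_CUBIC))
E
```

```text
12.5 tcp scale x,y mm -43.85672883577282 -0.05740105614301244 z 0.014094233562517627 F [-11.08  -2.05  11.21] T [-0.333  1.119 -0.029]
Fx scale -11.24900232888255
[20.49, 20.52, 20.12, 20.66, 20.36, 20.62] [24.69, 24.05, 23.71, 22.87, 21.26, 20.39]
```

View pics/crop4.png

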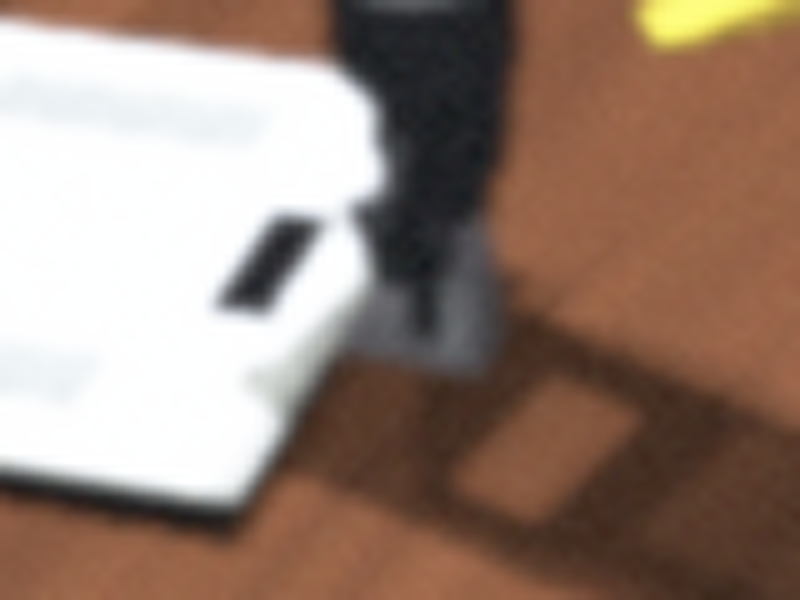

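The crop shows the cover's front edge raised over the wedge at about (360,290), with the fingers clear of the cover. Geometry gives about 5.1 mm of lift and the depth image about 4.5 mm. One more small push, then settle.

Emit:
play_rows([
  [0.003, 0, 0, 0, 0, 0],
  [0, 0, 0, 0, 0, 0],
  [0, 0, 0, 0, 0, 0],
  [0, 0, 0, 0, 0, 0],
  [0, 0, 0, 0, 0, 0],
  [0, 0, 0, 0, 0, 0],
  [0, 0, 0, 0, 0, 0],
  [0, 0, 0, 0, 0, 0],
])

```text
clock: 13.55
eef_pos: [0.6472, 0.0097, 0.0141]
eef_rot: [-0.0, 0.993, 0.12, -0.002]
wrist_force: [-11.4, -2.8, 11.3]
width: 0.0296
grip_force: 51.1
```

```bash
python3 pos.py; python3 - <<'E'
from fit import *
a=.241;O=np.array([.6883,.0199]);x=np.array([np.cos(a),np.sin(a)]);y=np.array([-x[1],x[0]])
def P(d):
    W=cloud("side",d); v=W[...,:2]-O; X=v@x; Y=v@y
    m=(X>.012)&(X<.23)&(Y>0)&(Y<.125)&(W[...,2]>.01)&(W[...,2]<.04); return np.polyfit(X[m],W[...,2][m]*1e3,1)
ds=[manip.snapshot("side")[1] for _ in range(4)]
p0=P(np.load("side0.npy"))
for d in ds: q=P(d)-p0; print("lift at lip",np.polyval(q,-.003),"by slope",-q[0]*.24)
E
python3 pos.py
```

```text
13.55 tcp scale x,y mm -42.355094575711135 -0.07638381130747537 z 0.014090541515210844 F [-11.42  -2.77  11.27] T [-0.37   1.116 -0.011]
Fx scale -11.746656406873708
lift at lip 5.2048082573874535 by slope 4.923633862881453
lift at lip 5.623484837863926 by slope 5.5877650267759345
lift at lip 5.436080821096516 by slope 5.5834001298528415
lift at lip 5.366896826184768 by slope 5.374413354363467
13.75 tcp scale x,y mm -42.40226411859398 -0.050915970397169205 z 0.014060437160412588 F [-11.1   -1.92  11.34] T [-0.39   1.098 -0.004]
Fx scale -11.238488680409818
```

The lift reads 5.4 mm and holds steady, the wedge is flat and gripped, so I hand the job in.

```bash
python3 -c "
from cell import manip
print(manip.close_job())"
```

```text
the job is handed in; nothing more can be done
None
```

The job is handed in at about 14 s: the grey wedge is flat on the bench in the notch, still gripped, with the cover's front edge resting on it about 5.4 mm up by depth image; the hand-in gave no verdict, and I did not re-measure the other objects afterwards.

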